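Rack the tape rolls by width on the peg rail

ROBOT

A 7-joint arm with a two-finger parallel gripper is mounted at the origin on a cart in front of the work surface, level with it; the furniture and walls round the work are solid. World frame = base frame: x ahead of the robot, y to its left, z up, the work surface at z = 0. Lengths are in m, angles in degrees, forces in N, time in s.
With the tool pointing down it reaches from about 0.425 to 0.875 m from the base axis. Payload 4.7 kg.
Tool frame: the origin (TCP) lies on the centre line of the jaws, within the pads' length; the fingertips stand 17 mm ahead of it and the grasp point (between the pads) lies 2 mm behind it; z points along the fingers, y is the line along which they close (so a half turn about z gives the same grasp; the last joint's range is limited). The gripper opens to 85 mm and grips with 20 to 120 N. Pads are 22 mm wide; open, the fingers measure 114 mm over their backs; the gripper's body (76 mm by 85 mm) begins 54 mm behind the grasp point. The pads swing forward as they close: fully open they stand 13 mm farther back than shut.
Start: joints at [-71.9, 18.392, -4.016, 83.108, 1.295, 78.541, -3.26], TCP at [0.193, 0.621, 0.248] pointing down, gripper open.
Joint ranges: [-163.93, 163.93], [-17.29, 119.83], [-79.2, 71.16], [3.27, 140.29], [-89.18, 269.18], [5.43, 117.66], [-154.24, 154.24]. Speed limits (degrees/s): [147.25, 147.25, 180, 180, 180, 180, 180].

INTERFACE

Orientations are given as a 3x3 rotation matrix whose columns are the frame's x, y, z axes.
In Python, from cell import env, optics, job gives the robot as it stands.
- The arm moves only by the tool carry_out, never from a script. Its argument "moves" is a list of rows, each a list of 4 numbers: the shift along the tool's x, y, z in units of 0.5 m (1.0 is 0.5 m), then the turn about the tool's z in units of 45 degrees (1.0 is 45 degrees). In form: [[dx, dy, dz, spin], ...]. A call has 1 to 20 rows; each row shifts and turns the commanded pose from where the row before left it, along the tool's axes as they then stand; what a row does not reach is not made up. A row lasts 1/12 s, in which the tool goes at most 41.7 mm and 7.16 degrees, less where a joint would pass 70% of its speed; a pose out of reach is approached as far as the arm can. A call with a number of a shift or a turn outside -1 to 1 is refused whole. A call with a gripper value outside its range is refused whole. "claw" is the opening, from -1 (shut) to 1 (fully open), set as the call begins (left out, the last holds). The fingers move at their own pace and stop on an object; "force" is the grip in N (left out, the last holds). Time passes only in rows, so rows that do not move let the fingers close. It gives the time, the measured TCP pose, the force, the opening and the grip force at its end, in the units of the state.
- env.read_state(): the state, without advancing time (a new reading comes with each control period).
- optics.grab_frame(name): name is "scene" or "top" or "wrist"; returns a dict with "pixels" (400x640x3 uint8, blue, green, red), "mtx" (3x3 intrinsics, pixels), "pose" (4x4, takes a point from camera to world coordinates). Camera axes: x right, y up, looking along -z (the intrinsics and any distortion apply to the point x, -y, -z); pixel columns grow to the right and rows downward; lengths in m; the calibration is good to about 2 mm. The wrist camera is an equidistant fisheye: a pixel r from the principal point sees the ray r / f radians off the axis. A picture is of the moment at which its call begins. There is no depth.
- job.finish_job(): hands the job in; it is judged then, once.
Trained networks look in a picture, given as the dict that the camera call returned (one of the last four; its "shot" number tells which), for a name from the list of things; names that differ only in an ending like _2 or _b are one class to them, and where a whole thing is asked for, a point or a joint stands for the part that bears it (a point fixed in the world has none). Each returns a list of dicts, best first, with "p" (0 to 1); they miss things now and then, are a little off and sometimes report something else, mostly with a low value. They report only what shows in the picture. A call takes as long as a camera call. They do not tell look-alikes from the thing itself.
- optics.regions_of(label, picture): "mask" (400x640 bool, what is visible of it).
- optics.pinpoint(label, picture): "centre" ([x, y, z] in m, in world coordinates, good to about 4 mm: a listed point, or the origin of a listed thing).
The state is a dict: "clock": time; "q": joint angles; "joint_velocities": joint speeds; "joint_torque": joint torques, N m; "position": TCP position; "tool_rot": TCP orientation; "force": force on the tool from outside, world axes, zero at the start; "moment": the same for the moment, N m; "gripper_width": opening from 0.0 (shut) to 1.0 (fully open); "grasp_force": force on a finger pad.
Only numpy, scipy, OpenCV 4.12 (cv2) and the standard library are available. Lean on these libraries where they do the work, as an engineer would, in place of code of your own. Each camera call takes 0.05 s, during which the arm holds its last target. There are 200 camera calls.

TASK

Put the four loose rolls of black cloth tape away on the peg rail, one over each peg and lying flat on its foot, in order of tape width: the widest, which closes the parcels, on the end peg by the open box that stands just behind the rail, down to the narrowest on the peg farthest from that box. The rolls are part-used, so go by how tall a lying roll stands, not by its diameter; leave the jar of beads that stands among them where it is.

Things in the scene. Friction and masses are not known exactly. Their poses are not given: they have to be found in the camera images.
- roll_12: the narrowest tape roll, lying flat: a black ring 58 mm in outer diameter and 14 mm tall, with a pale card core whose open bore is 26 mm wide; 40 g. Origin at the centre of its underside, z up along the bore. All four rolls and the jar lie on the left bench, whose top is 4 mm higher (z = 0.004) than the board that carries the rail
- roll_25: the second narrowest tape roll, lying flat: a black ring 50 mm in outer diameter and 26 mm tall, same 26 mm bore; 50 g. Origin at the centre of its underside, z up along the bore
- roll_38: the third tape roll in width, lying flat: a black ring 60 mm in outer diameter and 38 mm tall, same 26 mm bore; 100 g. Origin at the centre of its underside, z up along the bore
- roll_50: the widest tape roll, lying flat: a black ring 54 mm in outer diameter and 52 mm tall, same 26 mm bore; 110 g. Origin at the centre of its underside, z up along the bore
- peg_a: leftmost (most +y) of four like, fixed pegs in a row: an upright steel pin 8 mm thick with a rounded tip, on a flat round black foot 46 mm across and 4 mm high. Origin on the pin's axis at the foot's underside; foot's top 4 mm, pin's tip 40 mm above it. z up, y along the row to the left, x across it away from the robot
- peg_b: second peg from the left, like peg_a; same origin and axes. The four pegs stand about 80 mm apart on a low aluminium rail, 320 mm long, 60 mm wide, its top (the pegs' origins) 20 mm above the right bench's board, z = 0
- peg_c: the third peg from the left, like peg_a; same origin and axes
- peg_d: the rightmost peg, like peg_a; same origin and axes
- parcel_box: a small open kraft box with a pack of card in it, waiting to be taped shut: 120 x 170 mm, 75 mm high, long side pointing away from the robot, fixed on the board behind the rail's left end or behind its right end (a roll of white labels stands behind the other end). Origin at the centre of its underside
- bead_jar: a white screw-top jar of beads, 57 mm across and 75 mm tall, standing loose among the rolls; stays where it is. Origin at the centre of its underside, z up
Things that resemble listed ones, but are neither listed nor needed, are in the scene too. Leave any green or purple look-alike of the roll_25 alone.

How it is judged (in metres and radians):
At the end, for the whole second after the job is handed in: Each roll is over its peg (centres within 11.5 mm), underside within 5 mm of the foot's top, within 0.12 rad of upright, in order of width with the widest at the open box's end; all released and at rest; the bead jar upright within 20 mm of its start (((y of parcel_box in the frame of peg_b below -0.04 m and horizontal distance between roll_12 and peg_a below 0.0115 m and z of roll_12 in the frame of peg_a between 0.001 and 0.009 m and horizontal distance between roll_25 and peg_b below 0.0115 m and z of roll_25 in the frame of peg_b between 0.001 and 0.009 m and horizontal distance between roll_38 and peg_c below 0.0115 m and z of roll_38 in the frame of peg_c between 0.001 and 0.009 m and horizontal distance between roll_50 and peg_d below 0.0115 m and z of roll_50 in the frame of peg_d between 0.001 and 0.009 m) or (y of parcel_box in the frame of peg_b above -0.04 m and horizontal distance between roll_12 and peg_d below 0.0115 m and z of roll_12 in the frame of peg_d between 0.001 and 0.009 m and horizontal distance between roll_25 and peg_c below 0.0115 m and z of roll_25 in the frame of peg_c between 0.001 and 0.009 m and horizontal distance between roll_38 and peg_b below 0.0115 m and z of roll_38 in the frame of peg_b between 0.001 and 0.009 m and horizontal distance between roll_50 and peg_a below 0.0115 m and z of roll_50 in the frame of peg_a between 0.001 and 0.009 m)) and angle between each of roll_12, roll_25, roll_38, roll_50's own z axis and vertical below 0.12 rad and linear speed of each of roll_12, roll_25, roll_38, roll_50 below 0.02 m/s and angular speed of each of roll_12, roll_25, roll_38, roll_50 below 0.2 rad/s and distance of bead_jar from where it was at the start of the episode below 0.02 m and angle between bead_jar's own z axis and vertical below 0.1 rad); the robot touches nothing.
It fails at once if the bead jar is knocked over (angle between bead_jar's own z axis and vertical above 0.5 rad).
It also fails if it takes over 96 s, if anything falls off the work surface, if the arm or the gripper's body presses on something with over 40 N, if the wrist force passes 120 N, or if a joint passes its speed limit or range.

## Working session

There is one attempt and no reset: what is moved stays moved. The work goes in short steps, Python scripts to look and compute and a tool call to move; the robot and the scene stay as the last step left them, time stands still between calls to the robot, and variables do not carry over. Pictures are saved under pics/ and viewed, at most 14 in all, crops included, and the job is handed in when it is done.

Besides the shell and the picture viewer there is one more tool, called as name(argument=value, ...), one argument or row to a line, values as JSON. carry_out: Moves the arm, as the interface text tells. Its arguments: {"type":"object","properties":{"moves":{"type":"array"},"claw":{"type":"number"},"force":{"type":"number"}},"required":["moves"]}

```bash
mkdir -p pics; cat > h.py <<'E'
import numpy as np, cv2
from cell import env, optics, job
E
python3 - <<'E'
from h import *
s=env.read_state(); print(s['clock'],s['position'],np.round(s['tool_rot'],3).tolist(),s['gripper_width'])
for n in ['top','scene']:
    f=optics.grab_frame(n); cv2.imwrite(f'pics/{n}0.png',f['pixels'])
    print(n,np.round(f['mtx'],1).tolist(),np.round(f['pose'],3).tolist())
    for l in ['roll_12','roll_25','roll_38','roll_50','peg_a','parcel_box','bead_jar']:
        print(l,[(round(d['p'],2),np.round(d['centre'],3).tolist()) for d in optics.pinpoint(l,f)])
E
```

```text
0.0 [0.19308418 0.62012898 0.24722619] [[-0.955, 0.297, -0.0], [0.297, 0.955, -0.002], [-0.0, -0.002, -1.0]] 1.0034226769893309
top [[363.7, 0.0, 319.2], [0.0, 363.7, 199.7], [0.0, 0.0, 1.0]] [[-0.019, 0.989, -0.144, 0.402], [-1.0, -0.016, 0.019, 0.097], [0.016, 0.144, 0.989, 1.095], [0.0, 0.0, 0.0, 1.0]]
roll_12 [(0.77, [0.438, 0.201, 0.005]), (0.74, [0.43, 0.347, 0.005]), (0.73, [0.578, 0.184, 0.007]), (0.57, [0.579, 0.342, 0.012]), (0.57, [0.369, 0.446, 0.004]), (0.53, [0.63, 0.452, 0.008])]
roll_25 [(0.77, [0.438, 0.201, 0.005]), (0.74, [0.43, 0.347, 0.005]), (0.73, [0.578, 0.184, 0.007]), (0.57, [0.579, 0.342, 0.012]), (0.57, [0.369, 0.446, 0.004]), (0.53, [0.63, 0.452, 0.008])]
roll_38 [(0.77, [0.438, 0.201, 0.005]), (0.74, [0.43, 0.347, 0.005]), (0.73, [0.578, 0.184, 0.007]), (0.57, [0.579, 0.342, 0.012]), (0.57, [0.369, 0.446, 0.004]), (0.53, [0.63, 0.452, 0.008])]
roll_50 [(0.77, [0.438, 0.201, 0.005]), (0.74, [0.43, 0.347, 0.005]), (0.73, [0.578, 0.184, 0.007]), (0.57, [0.579, 0.342, 0.012]), (0.57, [0.369, 0.446, 0.004]), (0.53, [0.63, 0.452, 0.008])]
peg_a [(0.74, [0.491,
[... 793 characters left out ...]
002]), (0.45, [0.63, 0.448, 0.006])]
roll_38 [(0.82, [0.581, 0.34, 0.005]), (0.65, [0.424, 0.357, 0.006]), (0.64, [0.575, 0.189, 0.006]), (0.6, [0.435, 0.202, -0.002]), (0.55, [0.373, 0.447, 0.002]), (0.45, [0.63, 0.448, 0.006])]
roll_50 [(0.82, [0.581, 0.34, 0.005]), (0.65, [0.424, 0.357, 0.006]), (0.64, [0.575, 0.189, 0.006]), (0.6, [0.435, 0.202, -0.002]), (0.55, [0.373, 0.447, 0.002]), (0.45, [0.63, 0.448, 0.006])]
peg_a [(0.7, [0.53, -0.254, 0.019]), (0.69, [0.489, -0.019, 0.019]), (0.51, [0.518, -0.171, 0.02]), (0.47, [0.505, -0.094, 0.022])]
parcel_box [(0.85, [0.713, -0.3, 0.003]), (0.59, [0.489, -0.016, 0.018])]
bead_jar [(0.89, [0.519, 0.456, 0.007]), (0.59, [0.431, 0.202, 0.001])]
```

View pics/top0.png

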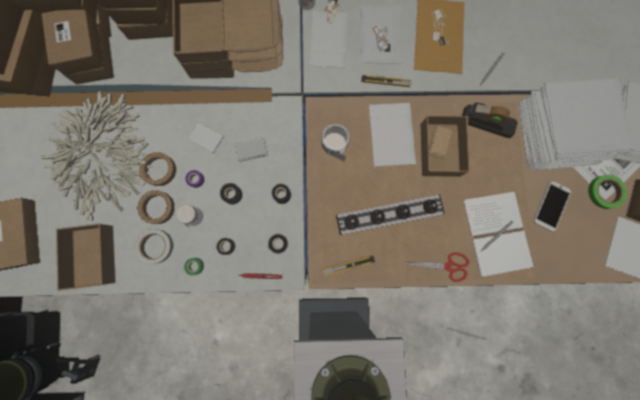

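View pics/scene0.png

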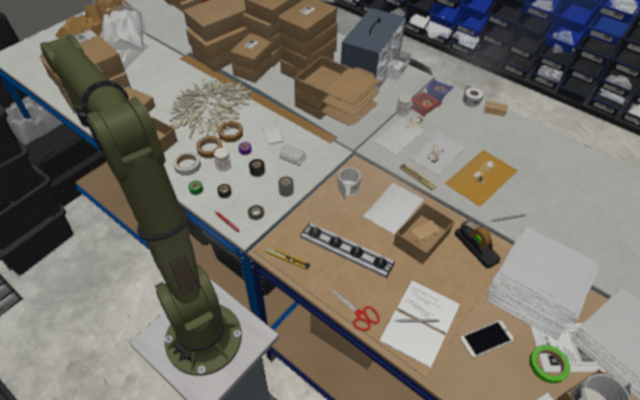

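The top view shows black rolls at (231,193), (281,193), (226,246) and (278,243), the rail from (350,218) to (435,207), and the box at (444,145) behind its right end. In the scene view the roll at (286,186) is the tallest and the one at (256,212) is the flattest. So roll_50 goes on peg_d and roll_12 on peg_a. Next I refine the poses by silhouette fit.

```bash
cat >> h.py <<'E'
from scipy.optimize import least_squares
T={'12':(.029,.014),'25':(.025,.026),'38':(.030,.038),'50':(.027,.052)}
def proj(f,P):
    c=(np.asarray(P)-f['pose'][:3,3])@f['pose'][:3,:3]
    return np.c_[c[:,0]/-c[:,2],c[:,1]/c[:,2]]@f['mtx'][:2,:2].T+f['mtx'][:2,2]
def sil(f,x,y,r,h,z0=.004):
    t=np.linspace(0,2*np.pi,40)
    P=np.r_[[(x+r*np.cos(a),y+r*np.sin(a),z) for a in t for z in (z0,z0+h)]]
    m=np.zeros((1600,2560),np.uint8); cv2.fillConvexPoly(m,cv2.convexHull(np.round((proj(f,P)+.5)*4).astype(np.int32)),1)
    return cv2.resize(m.astype(np.float32),(640,400),interpolation=cv2.INTER_AREA)
def plan(x,y,z,az):
    "shift in tool axes (after turning to azimuth az of tool y), units"
    s=env.read_state();R=s['tool_rot'];p=np.array(s['position'])
    a=np.degrees(np.arctan2(R[1,1],R[0,1])); sp=-(az-a)
    c,sn=np.cos(np.radians(az)),np.sin(np.radians(az)); d=np.array([x,y,z])-p
    print('spin',round(sp/45,3),'shift',np.round([(-sn*d[0]+c*d[1])*2,(c*d[0]+sn*d[1])*2,-d[2]*2],4),'pos',p.round(4),s['clock'],s['gripper_width'],s['grasp_force'])
E
python3 - <<'E'
from h import *
for n in ['top','scene']:
    f=optics.grab_frame(n); g=optics.regions_of('roll_25',f)
    for xy0 in [(.577,.187),(.58,.341),(.428,.35),(.437,.201)]:
        best=None
        for k,(r,h) in T.items():
            c=proj(f,[(*xy0,.01)])[0]
            gs=[m for m in g if np.hypot(*(np.argwhere(m['mask']).mean(0)[::-1]-c))<9]
            if not gs: print('none');break
            # fill holes
            m=gs[0]['mask'].astype(np.uint8); cs,_=cv2.findContours(m,cv2.RETR_EXTERNAL,cv2.CHAIN_APPROX_NONE); cv2.drawContours(m,cs,-1,1,-1); m=m.astype(float)
            cen=lambda q:np.array([(q*np.arange(640)).sum(),(q*np.arange(400)[:,None]).sum()])/q.sum()
            fit=least_squares(lambda v:cen(sil(f,*v,r,h))-cen(m),xy0,diff_step=.01)
            S=sil(f,*fit.x,r,h); print(n,xy0,k,fit.x.round(4),'IoU',round(np.minimum(S,m).sum()/np.maximum(S,m).sum(),3),m.sum(),round(S.sum()))
s=env.read_state()
plan(.577,.187,.2,10)
E
```

```text
top (0.577, 0.187) 12 [0.581  0.1913] IoU 0.919 322.0 310
top (0.577, 0.187) 25 [0.5799 0.1907] IoU 0.772 322.0 249
top (0.577, 0.187) 38 [0.5786 0.19  ] IoU 0.871 322.0 370
top (0.577, 0.187) 50 [0.5772 0.1893] IoU 0.942 322.0 326
top (0.58, 0.341) 12 [0.5847 0.3416] IoU 0.831 385.0 320
top (0.58, 0.341) 25 [0.5835 0.3402] IoU 0.685 385.0 264
top (0.58, 0.341) 38 [0.5823 0.3385] IoU 0.939 385.0 396
top (0.58, 0.341) 50 [0.5809 0.3367] IoU 0.919 385.0 358
none
top (0.437, 0.201) 12 [0.4339 0.2009] IoU 0.929 342.0 320
top (0.437, 0.201) 25 [0.4335 0.2001] IoU 0.731 342.0 250
top (0.437, 0.201) 38 [0.4333 0.1992] IoU 0.925 342.0 368
top (0.437, 0.201) 50 [0.4331 0.1984] IoU 0.916 342.0 315
scene (0.577, 0.187) 12 [0.5903 0.2011] IoU 0.682 263.0 196
scene (0.577, 0.187) 25 [0.5864 0.1974] IoU 0.688 263.0 181
scene (0.577, 0.187) 38 [0.5826 0.1936] IoU 0.874 263.0 284
scene (0.577, 0.187) 50 [0.5778 0.1893] IoU 0.929 263.0 282
scene (0.58, 0.341) 12 [0.5901 0.3471] IoU 0.698 258.0 181
scene (0.58, 0.341) 25 [0.5861 0.3427] IoU 0.664 258.0 171
scene (0.58, 0.341) 38 [0.5823 0.3385] IoU 0.939 258.0 268
scene (0.58, 0.341) 50 [0.5777 0.3332] IoU 0.853 258.0 270
scene (0.428, 0.35) 12 [0.4312 0.3567] IoU 0.86 180.0 200
scene (0.428, 0.35) 25 [0.4281 0.3525] IoU 0.933 180.0 187
scene (0.428, 0.35) 38 [0.4251 0.3481] IoU 0.617 180.0 292
scene (0.428, 0.35) 50 [0.4212 0.3426] IoU 0.616 180.0 292
scene (0.437, 0.201) 12 [0.4322 0.1997] IoU 0.879 192.0 218
scene (0.437, 0.201) 25 [0.429 0.196] IoU 0.882 192.0 201
scene (0.437, 0.201) 38 [0.4258 0.1923] IoU 0.617 192.0 311
scene (0.437, 0.201) 50 [0.422  0.1877] IoU 0.622 192.0 307
spin 1.394 shift [-0.9874  0.6053  0.0967] pos [0.1932 0.6206 0.2484] 1.0 1.0013760580638393 0.0
```

The fits confirm the identities: roll_50 at (.5775,.189), roll_38 at (.582,.3385), roll_25 at (.428,.3525) and roll_12 at (.433,.200). I turn the tool first.

carry_out(
  moves=[
    [0,0,0,0.155],
    [0,0,0,0.155],
    [0,0,0,0.155],
    [0,0,0,0.155],
    [0,0,0,0.155],
    [0,0,0,0.155],
    [0,0,0,0.155],
    [0,0,0,0.155],
    [0,0,0,0.154],
    [0,0,0,0],
  ],
  claw=1,
  force=40,
)

```text
clock: 1.83
position: [0.1932, 0.6207, 0.2483]
tool_rot: [[-0.17, 0.985, 0.0], [0.985, 0.17, 0.0], [0.0, 0.0, -1.0]]
force: [0.2, -0.1, -0.4]
gripper_width: 1.0
grasp_force: 0.0
```

```bash
python3 -c "
from h import *
plan(.5775,.1893,.15,10)"
```

```text
spin -0.004 shift [-0.9831  0.6071  0.1967] pos [0.1932 0.6207 0.2483] 1.8333 0.9998705600728965 0.0
```

carry_out(
  moves=[
    [-0.0655,0.0405,0,0],
    [-0.0655,0.0405,0,0],
    [-0.0655,0.0405,0,0],
    [-0.0655,0.0405,0,0],
    [-0.0655,0.0405,0,0],
    [-0.0655,0.0405,0,0],
    [-0.0655,0.0405,0,0],
    [-0.0655,0.0405,0,0],
    [-0.0655,0.0405,0,0],
    [-0.0655,0.0405,0,0],
    [-0.0655,0.0405,0,0],
    [-0.0655,0.0405,0,0],
    [-0.0655,0.0405,0,0],
    [-0.0655,0.0405,0,0],
    [-0.0655,0.0405,0,0],
    [0,0,0.065,0],
    [0,0,0.065,0],
    [0,0,0.065,0],
    [0,0,0,0],
    [0,0,0,0],
  ],
)

```text
clock: 3.5
position: [0.5764, 0.1892, 0.1496]
tool_rot: [[-0.176, 0.984, -0.003], [0.984, 0.176, -0.002], [-0.001, -0.004, -1.0]]
force: [0.2, 0.6, 1.1]
gripper_width: 1.0
grasp_force: 0.0
```

```bash
python3 -c "
from h import *
plan(.5775,.1893,.035,10)
f=optics.grab_frame('wrist');cv2.imwrite('pics/w1.png',f['pixels']);print(f['mtx'],f['pose'].round(3))
g=optics.pinpoint('roll_50',f);print([(round(d['p'],2),np.round(d['centre'],3).tolist()) for d in g])"
```

```text
spin 0.003 shift [-2.000e-04  2.300e-03  2.293e-01] pos [0.5764 0.1892 0.1496] 3.5 0.9999153565787186 0.0
[[309.70691629   0.         315.85072938]
 [  0.         309.70691629 199.76518063]
 [  0.           0.           1.        ]] [[ 0.984 -0.17  -0.047  0.564]
 [ 0.177  0.942  0.284  0.262]
 [-0.004 -0.288  0.958  0.275]
 [ 0.     0.     0.     1.   ]]
[(0.89, [0.58, 0.191, 0.008]), (0.73, [0.584, 0.341, 0.002]), (0.66, [0.43, 0.2, 0.005])]
```

View pics/w1.png

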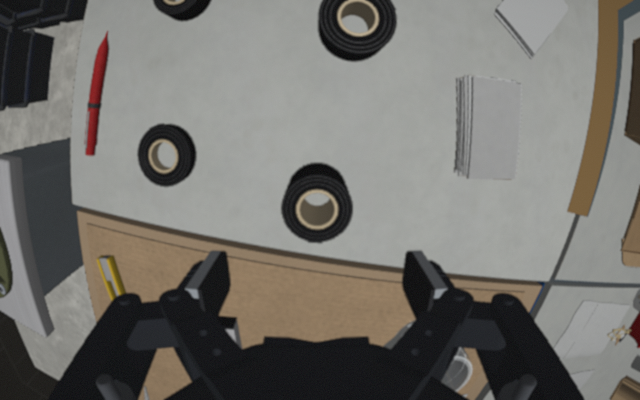

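The wrist view shows the tallest roll at (317,208), in line with the jaws, and roll_12 at (166,155). I descend and grip.

carry_out(
  moves=[
    [0,0.002,0.057,0],
    [0,0,0.057,0],
    [0,0,0.057,0],
    [0,0,0.057,0],
    [0,0,0,0],
    [0,0,0,0],
  ],
)

```text
clock: 4.1
position: [0.579, 0.19, 0.038]
tool_rot: [[-0.174, 0.985, 0.0], [0.985, 0.174, 0.0], [0.0, 0.0, -1.0]]
force: [-0.0, -0.8, 0.7]
gripper_width: 1.002
grasp_force: 0.0
```

carry_out(
  moves=[
    [0,0,0,0],
    [0,0,0,0],
    [0,0,0,0],
    [0,0,0,0],
    [0,0,0,0],
    [0,0,0,0],
    [0,0,0,0],
    [0,0,0,0],
  ],
  claw=-1,
  force=40,
)

```text
clock: 4.77
position: [0.5805, 0.1904, 0.0398]
tool_rot: [[-0.173, 0.985, 0.004], [0.985, 0.173, 0.002], [0.002, 0.005, -1.0]]
force: [-1.0, 0.2, 6.6]
gripper_width: 0.614
grasp_force: 42.6
```

carry_out(
  moves=[
    [0,0,-0.06,0],
    [0,0,-0.06,0],
    [0,0,-0.06,0],
    [0,0,-0.04,0],
    [0,0,0,0],
  ],
)

```text
clock: 5.18
position: [0.5821, 0.1906, 0.1536]
tool_rot: [[-0.173, 0.985, 0.01], [0.985, 0.173, 0.005], [0.003, 0.011, -1.0]]
force: [0.9, -0.3, -0.4]
gripper_width: 0.619
grasp_force: 42.5
```

```bash
python3 -c "
from h import *
plan(.5318,-.2525,.15,10)"
```

```text
spin -0.001 shift [-0.8552 -0.2529  0.0073] pos [0.5821 0.1906 0.1536] 5.1833 0.6185894420132811 42.53237483941234
```

carry_out(
  moves=[
    [-0.0713,-0.021,0,0],
    [-0.0713,-0.021,0,0],
    [-0.0713,-0.021,0,0],
    [-0.0713,-0.021,0,0],
    [-0.0713,-0.021,0,0],
    [-0.0713,-0.021,0,0],
    [-0.0713,-0.021,0,0],
    [-0.0713,-0.021,0,0],
    [-0.0713,-0.021,0,0],
    [-0.0713,-0.021,0,0],
    [-0.0713,-0.021,0,0],
    [-0.0713,-0.021,0,0],
    [0,0,0,0],
    [0,0,0,0],
    [0,0,0,0],
  ],
)

```text
clock: 6.43
position: [0.5285, -0.253, 0.1466]
tool_rot: [[-0.173, 0.985, -0.0], [0.985, 0.173, 0.001], [0.001, 0.0, -1.0]]
force: [-0.3, 1.1, -1.4]
gripper_width: 0.618
grasp_force: 42.5
```

```bash
python3 -c "
from h import *
plan(.5318,-.2525,.1,10)
f=optics.grab_frame('wrist');cv2.imwrite('pics/w2.png',f['pixels'])
for l in ['roll_50','peg_a']:
  print([(round(d['p'],2),np.round(d['centre'],3).tolist()) for d in optics.pinpoint(l,f)])"
```

```text
spin -0.001 shift [-0.0002  0.0067  0.0931] pos [ 0.5285 -0.253   0.1466] 6.4333 0.6180270178733583 42.49474728852988
[(0.63, [0.531, -0.253, 0.112])]
[(0.96, [0.517, -0.171, 0.019]), (0.84, [0.532, -0.254, 0.018]), (0.73, [0.501, -0.089, 0.023])]
```

View pics/w2.png

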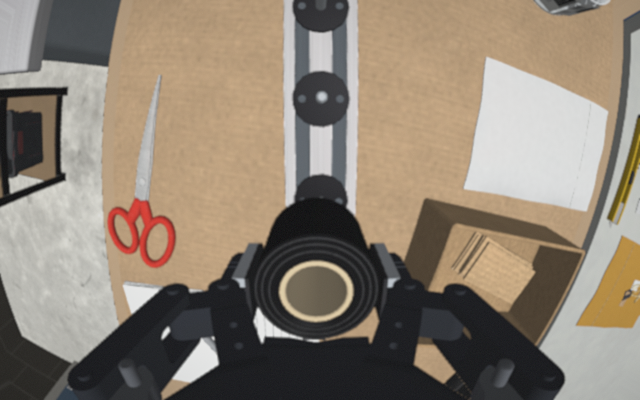

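The roll hangs at (316,290) over the end peg, about on line with the rail. I correct 3 mm in tool y and descend.

carry_out(
  moves=[
    [0,0.0067,0,0],
    [0,0,0.03,0],
    [0,0,0.03,0],
    [0,0,0.03,0],
    [0,0,0.023,0],
    [0,0,0,0],
  ],
)

```text
clock: 7.08
position: [0.5307, -0.2512, 0.0878]
tool_rot: [[-0.175, 0.985, -0.004], [0.985, 0.175, 0.002], [0.002, -0.004, -1.0]]
force: [-1.0, 0.5, -1.3]
gripper_width: 0.616
grasp_force: 42.5
```

```bash
python3 -c "
from h import *
plan(.5318,-.2525,.0605,10)
print(env.read_state()['force'])"
```

```text
spin 0.002 shift [-0.003   0.0017  0.0545] pos [ 0.5307 -0.2512  0.0878] 7.0833 0.615676564676707 42.494675462577334
[-1.03167321  0.54071519 -1.29520389]
```

carry_out(
  moves=[
    [-0.002,0.0015,0.018,0],
    [0,0,0.018,0],
    [0,0,0.01,0],
    [0,0,0.006,0],
    [0,0,0,0],
    [0,0,0,0],
  ],
)

```text
clock: 7.58
position: [0.5328, -0.2539, 0.0644]
tool_rot: [[-0.173, 0.985, 0.0], [0.985, 0.173, -0.0], [-0.0, 0.0, -1.0]]
force: [-0.1, -0.2, -0.4]
gripper_width: 0.614
grasp_force: 42.5
```

carry_out(
  moves=[
    [0,0,0.004,0],
    [0,0,0.003,0],
    [0,0,0,0],
    [0,0,0,0],
  ],
)

```text
clock: 7.92
position: [0.5328, -0.2538, 0.0609]
tool_rot: [[-0.173, 0.985, 0.0], [0.985, 0.173, 0.0], [0.0, 0.0, -1.0]]
force: [-0.7, 0.3, -0.7]
gripper_width: 0.614
grasp_force: 42.5
```

carry_out(
  moves=[
    [0,0,0.002,0],
    [0,0,0,0],
    [0,0,0,0],
  ],
)

```text
clock: 8.17
position: [0.533, -0.2539, 0.06]
tool_rot: [[-0.173, 0.985, 0.001], [0.985, 0.173, -0.0], [-0.0, 0.001, -1.0]]
force: [0.2, 0.2, -0.6]
gripper_width: 0.617
grasp_force: 42.5
```

carry_out(
  moves=[
    [0,0,0,0],
    [0,0,0,0],
    [0,0,0,0],
    [0,0,0,0],
    [0,0,0,0],
    [0,0,0,0],
    [0,0,-0.05,0],
    [0,0,-0.07,0],
    [0,0,-0.07,0],
    [0,0,0,0],
    [0,0,0,0],
  ],
  claw=1,
)

```text
clock: 9.08
position: [0.5342, -0.2546, 0.1572]
tool_rot: [[-0.173, 0.985, 0.005], [0.985, 0.173, -0.001], [-0.002, 0.005, -1.0]]
force: [-0.4, 0.9, -0.7]
gripper_width: 1.004
grasp_force: 0.0
```

```bash
cat >> h.py <<'E'
def check():
    for n in ['top','scene']:
        f=optics.grab_frame(n)
        print(n,[(round(d['p'],2),np.round(d['centre'],3).tolist()) for d in optics.pinpoint('roll_50',f)])
E
python3 -c "
from h import *
plan(.5823,.3385,.15,10); check()"
```

```text
spin -0.0 shift [1.1514 0.3007 0.0145] pos [ 0.5342 -0.2546  0.1572] 9.0833 1.004080747487754 0.0
top [(0.88, [0.577, 0.342, 0.008]), (0.81, [0.628, 0.449, 0.008]), (0.68, [0.434, 0.2, 0.003]), (0.61, [0.43, 0.35, 0.006]), (0.61, [0.533, -0.26, 0.025]), (0.59, [0.37, 0.446, 0.003])]
scene [(0.62, [0.43, 0.201, 0.003]), (0.57, [0.712, -0.299, 0.001]), (0.52, [0.427, 0.356, 0.008]), (0.5, [0.579, 0.341, 0.007])]
```

carry_out(
  moves=[
    [0.072,0.0188,0,0],
    [0.072,0.0188,0,0],
    [0.072,0.0188,0,0],
    [0.072,0.0188,0,0],
    [0.072,0.0188,0,0],
    [0.072,0.0188,0,0],
    [0.072,0.0188,0,0],
    [0.072,0.0188,0,0],
    [0.072,0.0188,0,0],
    [0.072,0.0188,0,0],
    [0.072,0.0188,0,0],
    [0.072,0.0188,0,0],
    [0.072,0.0188,0,0],
    [0.072,0.0188,0,0],
    [0.072,0.0188,0,0],
    [0.072,0.0188,0,0],
    [0,0,0,0],
    [0,0,0,0],
    [0,0,0,0],
  ],
)

```text
clock: 10.87
position: [0.5805, 0.3387, 0.1531]
tool_rot: [[-0.174, 0.985, -0.002], [0.985, 0.174, -0.003], [-0.002, -0.002, -1.0]]
force: [0.9, -1.0, -1.2]
gripper_width: 0.998
grasp_force: 0.0
```

```bash
python3 -c "
from h import *
plan(.5823,.3385,.028,10)"
```

```text
spin -0.0 shift [-0.001   0.0035  0.2501] pos [0.5805 0.3387 0.1531] 10.8667 0.9979742428365861 0.0
```

carry_out(
  moves=[
    [-0.001,0.0035,0.062,0],
    [0,0,0.062,0],
    [0,0,0.062,0],
    [0,0,0.062,0],
    [0,0,0,0],
    [0,0,0,0],
  ],
)

```text
clock: 11.37
position: [0.5819, 0.3366, 0.0291]
tool_rot: [[-0.171, 0.985, -0.004], [0.985, 0.171, -0.003], [-0.003, -0.004, -1.0]]
force: [0.4, 0.4, 1.1]
gripper_width: 1.0
grasp_force: 0.0
```

carry_out(
  moves=[
    [0,0,0,0],
    [0,0,0,0],
    [0,0,0,0],
    [0,0,0,0],
    [0,0,0,0],
    [0,0,0,0],
    [0,0,0,0],
    [0,0,0,0],
  ],
  claw=-1,
)

```text
clock: 12.03
position: [0.5849, 0.34, 0.0342]
tool_rot: [[-0.173, 0.985, 0.004], [0.985, 0.173, 0.003], [0.002, 0.005, -1.0]]
force: [0.8, -0.9, 8.1]
gripper_width: 0.685
grasp_force: 43.6
```

carry_out(
  moves=[
    [0,0,-0.06,0],
    [0,0,-0.06,0],
    [0,0,-0.06,0],
    [0,0,-0.06,0],
    [0,0,0,0],
    [0,0,0,0],
  ],
)

```text
clock: 12.53
position: [0.5844, 0.3402, 0.1544]
tool_rot: [[-0.173, 0.985, 0.005], [0.985, 0.173, 0.004], [0.003, 0.006, -1.0]]
force: [-0.7, -0.3, -1.4]
gripper_width: 0.686
grasp_force: 43.7
```

```bash
python3 -c "
from h import *
plan(.5178,-.1738,.15,10)"
```

```text
spin -0.0 shift [-0.9893 -0.3097  0.0088] pos [0.5844 0.3402 0.1544] 12.5333 0.6860091849125245 43.67421713657677
```

carry_out(
  moves=[
    [-0.0707,-0.022,0,0],
    [-0.0707,-0.022,0,0],
    [-0.0707,-0.022,0,0],
    [-0.0707,-0.022,0,0],
    [-0.0707,-0.022,0,0],
    [-0.0707,-0.022,0,0],
    [-0.0707,-0.022,0,0],
    [-0.0707,-0.022,0,0],
    [-0.0707,-0.022,0,0],
    [-0.0707,-0.022,0,0],
    [-0.0707,-0.022,0,0],
    [-0.0707,-0.022,0,0],
    [-0.0707,-0.022,0,0],
    [-0.0707,-0.022,0,0],
    [0,0,0,0],
    [0,0,0,0],
    [0,0,0,0],
    [0,0,0,0],
  ],
)

```text
clock: 14.03
position: [0.5169, -0.1728, 0.15]
tool_rot: [[-0.176, 0.984, -0.001], [0.984, 0.176, 0.001], [0.001, -0.001, -1.0]]
force: [-0.1, 0.1, -0.4]
gripper_width: 0.682
grasp_force: 43.6
```

```bash
python3 -c "
from h import *
plan(.5178,-.1738,.081,10)
f=optics.grab_frame('wrist');cv2.imwrite('pics/w3.png',f['pixels'])
for l in ['roll_50','peg_a']:
  print([(round(d['p'],2),np.round(d['centre'],3).tolist()) for d in optics.pinpoint(l,f)])"
```

```text
spin 0.003 shift [-0.0022  0.0014  0.1381] pos [ 0.5169 -0.1728  0.15  ] 14.0333 0.6815435294496236 43.63681845366955
[(0.65, [0.519, -0.174, 0.123]), (0.24, [0.517, -0.172, 0.022])]
[(0.85, [0.518, -0.171, 0.02]), (0.82, [0.504, -0.092, 0.022]), (0.74, [0.489, -0.019, 0.02])]
```

View pics/w3.png

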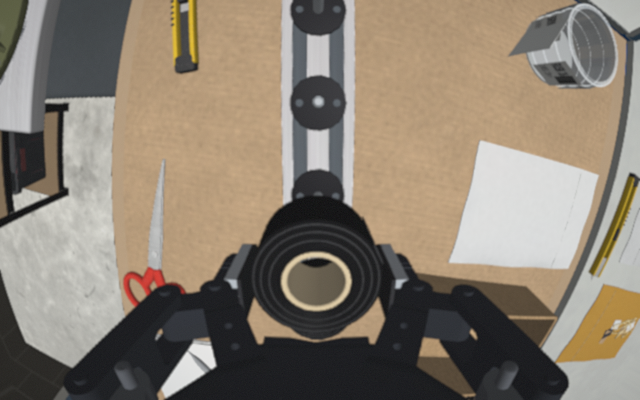

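roll_38 sits centred in the jaws at (316,280) over peg_c. I descend onto the peg.

carry_out(
  moves=[
    [-0.001,0.001,0.035,0],
    [0,0,0.035,0],
    [0,0,0.035,0],
    [0,0,0.03,0],
    [0,0,0,0],
    [0,0,0.018,0],
    [0,0,0.018,0],
    [0,0,0.01,0],
    [0,0,0,0],
    [0,0,0,0],
    [0,0,0,0],
  ],
)

```text
clock: 15.1
position: [0.5179, -0.1753, 0.0608]
tool_rot: [[-0.173, 0.985, 0.001], [0.985, 0.173, -0.0], [-0.0, 0.001, -1.0]]
force: [1.3, -0.7, -0.9]
gripper_width: 0.685
grasp_force: 43.6
```

carry_out(
  moves=[
    [0,0,0.006,0],
    [0,0,0.005,0],
    [0,0,0.002,0],
    [0,0,0,0],
    [0,0,0,0],
  ],
)

```text
clock: 15.52
position: [0.5177, -0.1752, 0.0542]
tool_rot: [[-0.173, 0.985, 0.0], [0.985, 0.173, 0.0], [0.0, 0.0, -1.0]]
force: [-1.5, 0.6, 5.0]
gripper_width: 0.683
grasp_force: 44.0
```

Contact with the foot shows as 5 N. I release.

carry_out(
  moves=[
    [0,0,0,0],
    [0,0,0,0],
    [0,0,0,0],
    [0,0,0,0],
    [0,0,0,0],
    [0,0,0,0],
    [0,0,-0.05,0],
    [0,0,-0.07,0],
    [0,0,-0.07,0],
    [0,0,0,0],
    [0,0,0,0],
  ],
  claw=1,
)

```text
clock: 16.43
position: [0.5191, -0.1756, 0.151]
tool_rot: [[-0.173, 0.985, 0.005], [0.985, 0.173, -0.0], [-0.001, 0.005, -1.0]]
force: [0.1, 0.7, -0.4]
gripper_width: 1.0
grasp_force: 0.0
```

```bash
python3 -c "
from h import *
plan(.4281,.3525,.15,10)"
```

```text
spin -0.0 shift [1.0717 0.0041 0.0021] pos [ 0.5191 -0.1756  0.151 ] 16.4333 0.9995518199499119 0.0
```

carry_out(
  moves=[
    [0.0714,0,0,0],
    [0.0714,0,0,0],
    [0.0714,0,0,0],
    [0.0714,0,0,0],
    [0.0714,0,0,0],
    [0.0714,0,0,0],
    [0.0714,0,0,0],
    [0.0714,0,0,0],
    [0.0714,0,0,0],
    [0.0714,0,0,0],
    [0.0714,0,0,0],
    [0.0714,0,0,0],
    [0.0714,0,0,0],
    [0.0714,0,0,0],
    [0.0714,0.004,0,0],
    [0,0,0,0],
    [0,0,0,0],
    [0,0,0,0],
  ],
)

```text
clock: 17.93
position: [0.4262, 0.3515, 0.1473]
tool_rot: [[-0.173, 0.985, -0.002], [0.985, 0.173, -0.003], [-0.002, -0.002, -1.0]]
force: [-0.2, 0.5, 1.0]
gripper_width: 1.002
grasp_force: 0.0
```

```bash
python3 -c "
from h import *
plan(.4281,.3525,.023,10)
f=optics.grab_frame('wrist')
for l in ['roll_25','bead_jar']:
  print([(round(d['p'],2),np.round(d['centre'],3).tolist()) for d in optics.pinpoint(l,f)])"
```

```text
spin -0.0 shift [0.0013 0.004  0.2485] pos [0.4262 0.3515 0.1473] 17.9333 1.001881510185517 0.0
[(0.9, [0.629, 0.45, 0.003]), (0.8, [0.424, 0.352, 0.002]), (0.77, [0.37, 0.444, 0.006]), (0.6, [0.432, 0.202, 0.007])]
[(0.73, [0.513, 0.453, 0.008])]
```

carry_out(
  moves=[
    [0.001,0.003,0.061,0],
    [0,0,0.061,0],
    [0,0,0.061,0],
    [0,0,0.061,0],
    [0,0,0,0],
    [0,0,0,0],
  ],
)

```text
clock: 18.58
position: [0.4276, 0.3514, 0.0258]
tool_rot: [[-0.172, 0.985, -0.002], [0.985, 0.172, -0.003], [-0.002, -0.003, -1.0]]
force: [0.7, -0.7, 1.2]
gripper_width: 1.0
grasp_force: 0.0
```

carry_out(
  moves=[
    [0,0,0,0],
    [0,0,0,0],
    [0,0,0,0],
    [0,0,0,0],
    [0,0,0,0],
    [0,0,0,0],
    [0,0,0,0],
    [0,0,0,0],
    [0,0,0,0],
  ],
  claw=-1,
)

```text
clock: 19.33
position: [0.4295, 0.3545, 0.0295]
tool_rot: [[-0.173, 0.985, 0.003], [0.985, 0.173, 0.003], [0.002, 0.003, -1.0]]
force: [-1.5, -0.2, 5.9]
gripper_width: 0.569
grasp_force: 40.9
```

carry_out(
  moves=[
    [0,0,-0.06,0],
    [0,0,-0.06,0],
    [0,0,-0.06,0],
    [0,0,-0.06,0],
    [0,0,0,0],
    [0,0,0,0],
  ],
)

```text
clock: 19.83
position: [0.4295, 0.3546, 0.1502]
tool_rot: [[-0.173, 0.985, 0.004], [0.985, 0.173, 0.005], [0.004, 0.005, -1.0]]
force: [-0.2, 0.6, -1.2]
gripper_width: 0.567
grasp_force: 41.9
```

```bash
python3 -c "
from h import *
plan(.5038,-.0950,.15,10)"
```

```text
spin -0.0 shift [-9.114e-01 -9.800e-03  4.000e-04] pos [0.4295 0.3546 0.1502] 19.8333 0.5672211954246525 41.9321452639997
```

carry_out(
  moves=[
    [-0.0701,0,0,0],
    [-0.0701,0,0,0],
    [-0.0701,0,0,0],
    [-0.0701,0,0,0],
    [-0.0701,0,0,0],
    [-0.0701,0,0,0],
    [-0.0701,0,0,0],
    [-0.0701,0,0,0],
    [-0.0701,0,0,0],
    [-0.0701,0,0,0],
    [-0.0701,0,0,0],
    [-0.0701,-0.005,0,0],
    [-0.0701,-0.005,0,0],
    [0,0,0,0],
    [0,0,0,0],
    [0,0,0,0],
    [0,0,0,0],
  ],
)

```text
clock: 21.25
position: [0.5018, -0.0947, 0.1462]
tool_rot: [[-0.175, 0.985, -0.001], [0.985, 0.175, 0.001], [0.001, -0.001, -1.0]]
force: [-0.6, -0.2, 0.3]
gripper_width: 0.567
grasp_force: 41.9
```

```bash
python3 -c "
from h import *
plan(.5038,-.0950,.0495,10)
f=optics.grab_frame('wrist');cv2.imwrite('pics/w4.png',f['pixels'])
for l in ['roll_50','peg_a']:
  print([(round(d['p'],2),np.round(d['centre'],3).tolist()) for d in optics.pinpoint(l,f)])"
```

```text
spin 0.002 shift [-0.0012  0.0039  0.1934] pos [ 0.5018 -0.0947  0.1462] 21.25 0.5673208883191726 41.91895927302539
[(0.89, [0.503, -0.097, 0.117]), (0.77, [0.534, -0.252, 0.027]), (0.62, [0.519, -0.175, 0.027])]
[(0.74, [0.508, -0.092, 0.023]), (0.59, [0.49, -0.017, 0.017])]
```

View pics/w4.png

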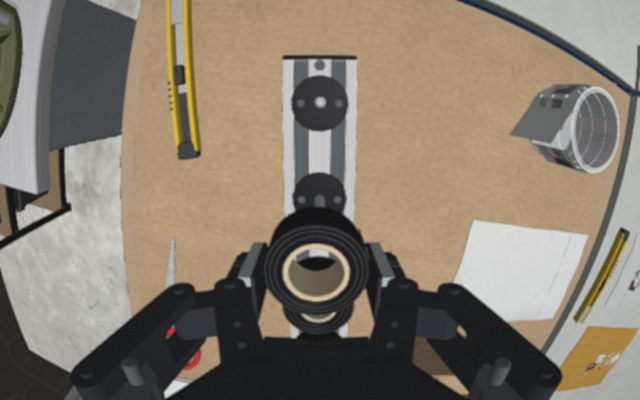

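roll_25 is held centred at (316,270), and the two placed rolls read at the foot height. I descend.

carry_out(
  moves=[
    [0.001,0.004,0.035,0],
    [0,0,0.035,0],
    [0,0,0.035,0],
    [0,0,0.03,0],
    [0,0,0,0],
    [0,0,0.018,0],
    [0,0,0.018,0],
    [0,0,0.01,0],
    [0,0,0.006,0],
    [0,0,0,0],
    [0,0,0,0],
    [0,0,0,0],
  ],
)

```text
clock: 22.4
position: [0.5044, -0.0955, 0.0537]
tool_rot: [[-0.173, 0.985, 0.001], [0.985, 0.173, 0.0], [-0.0, 0.001, -1.0]]
force: [0.4, -0.2, -0.8]
gripper_width: 0.567
grasp_force: 41.9
```

carry_out(
  moves=[
    [0,0,0.005,0],
    [0,0,0.004,0],
    [0,0,0,0],
    [0,0,0,0],
  ],
)

```text
clock: 22.73
position: [0.5045, -0.0955, 0.0496]
tool_rot: [[-0.173, 0.985, 0.001], [0.985, 0.173, 0.0], [0.0, 0.001, -1.0]]
force: [-0.9, -0.8, 5.7]
gripper_width: 0.571
grasp_force: 42.5
```

carry_out(
  moves=[
    [0,0,0,0],
    [0,0,0,0],
    [0,0,0,0],
    [0,0,0,0],
    [0,0,0,0],
    [0,0,0,0],
    [0,0,-0.05,0],
    [0,0,-0.07,0],
    [0,0,-0.07,0],
    [0,0,0,0],
    [0,0,0,0],
  ],
  claw=1,
)

```text
clock: 23.65
position: [0.5057, -0.0956, 0.146]
tool_rot: [[-0.173, 0.985, 0.005], [0.985, 0.173, 0.001], [-0.0, 0.005, -1.0]]
force: [0.3, 1.0, -1.0]
gripper_width: 0.996
grasp_force: 0.0
```

```bash
python3 -c "
from h import *
plan(.4325,.2003,.15,10)"
```

```text
spin -0.0 shift [ 0.6081 -0.0414 -0.0081] pos [ 0.5057 -0.0956  0.146 ] 23.65 0.9961049262421252 0.0
```

carry_out(
  moves=[
    [0.0676,-0.0046,0,0],
    [0.0676,-0.0046,0,0],
    [0.0676,-0.0046,0,0],
    [0.0676,-0.0046,0,0],
    [0.0676,-0.0046,0,0],
    [0.0676,-0.0046,0,0],
    [0.0676,-0.0046,0,0],
    [0.0676,-0.0046,0,0],
    [0.0676,-0.0046,0,0],
    [0,0,0,0],
    [0,0,0,0],
    [0,0,0,0],
    [0,0,0,0],
  ],
)

```text
clock: 24.73
position: [0.4309, 0.1989, 0.143]
tool_rot: [[-0.171, 0.985, -0.001], [0.985, 0.171, -0.001], [-0.001, -0.001, -1.0]]
force: [0.7, -1.5, 0.3]
gripper_width: 1.0
grasp_force: 0.0
```

```bash
python3 -c "
from h import *
plan(.4325,.2003,.022,10)
f=optics.grab_frame('wrist')
print([(round(d['p'],2),np.round(d['centre'],3).tolist()) for d in optics.pinpoint('roll_12',f)])"
```

```text
spin -0.003 shift [0.0021 0.0036 0.2421] pos [0.4309 0.1989 0.143 ] 24.7333 0.9997057190787152 0.0
[(0.67, [0.432, 0.2, 0.005])]
```

carry_out(
  moves=[
    [0.002,0.003,0.061,0],
    [0,0,0.061,0],
    [0,0,0.061,0],
    [0,0,0.057,0],
    [0,0,0.005,0],
    [0,0,0.005,0],
    [0,0,0,0],
    [0,0,0,0],
  ],
)

```text
clock: 25.5
position: [0.4337, 0.2023, 0.0205]
tool_rot: [[-0.173, 0.985, 0.003], [0.985, 0.173, 0.002], [0.001, 0.003, -1.0]]
force: [0.3, -0.6, 0.2]
gripper_width: 1.0
grasp_force: 0.0
```

carry_out(
  moves=[
    [0,0,0,0],
    [0,0,0,0],
    [0,0,0,0],
    [0,0,0,0],
    [0,0,0,0],
    [0,0,0,0],
    [0,0,0,0],
    [0,0,0,0],
    [0,0,0,0],
  ],
  claw=-1,
)

```text
clock: 26.25
position: [0.4331, 0.2024, 0.0205]
tool_rot: [[-0.173, 0.985, 0.002], [0.985, 0.173, 0.002], [0.001, 0.002, -1.0]]
force: [-1.5, -0.6, 8.8]
gripper_width: 0.656
grasp_force: 41.2
```

carry_out(
  moves=[
    [0,0,-0.06,0],
    [0,0,-0.06,0],
    [0,0,-0.06,0],
    [0,0,-0.06,0],
    [0,0,0,0],
    [0,0,0,0],
  ],
)

```text
clock: 26.75
position: [0.4336, 0.2027, 0.1412]
tool_rot: [[-0.173, 0.985, 0.004], [0.985, 0.173, 0.003], [0.003, 0.005, -1.0]]
force: [0.0, 0.5, 0.0]
gripper_width: 0.655
grasp_force: 43.3
```

```bash
python3 -c "
from h import *
plan(.4898,-.0163,.14,10)"
```

```text
spin -0.0 shift [-0.4508  0.0347  0.0024] pos [0.4336 0.2027 0.1412] 26.75 0.6547031826840188 43.320124335587025
```

carry_out(
  moves=[
    [-0.0644,0.005,0,0],
    [-0.0644,0.005,0,0],
    [-0.0644,0.005,0,0],
    [-0.0644,0.005,0,0],
    [-0.0644,0.005,0,0],
    [-0.0644,0.005,0,0],
    [-0.0644,0.005,0,0],
    [0,0,0,0],
    [0,0,0,0],
    [0,0,0,0],
    [0,0,0,0],
  ],
)

```text
clock: 27.67
position: [0.4878, -0.0158, 0.1381]
tool_rot: [[-0.175, 0.985, -0.001], [0.985, 0.175, 0.0], [0.001, -0.001, -1.0]]
force: [-0.6, 0.1, -1.2]
gripper_width: 0.652
grasp_force: 43.3
```

```bash
python3 -c "
from h import *
plan(.4898,-.0163,.0405,10)
f=optics.grab_frame('wrist');cv2.imwrite('pics/w5.png',f['pixels'])
for l in ['roll_50','peg_a']:
  print([(round(d['p'],2),np.round(d['centre'],3).tolist()) for d in optics.pinpoint(l,f)])"
```

```text
spin 0.002 shift [-0.0017  0.0037  0.1951] pos [ 0.4878 -0.0158  0.1381] 27.6667 0.6519711472536158 43.30166299827397
[(0.91, [0.49, -0.02, 0.124]), (0.76, [0.507, -0.1, 0.023]), (0.65, [0.52, -0.173, 0.026])]
[(0.82, [0.489, -0.015, 0.02])]
```

View pics/w5.png

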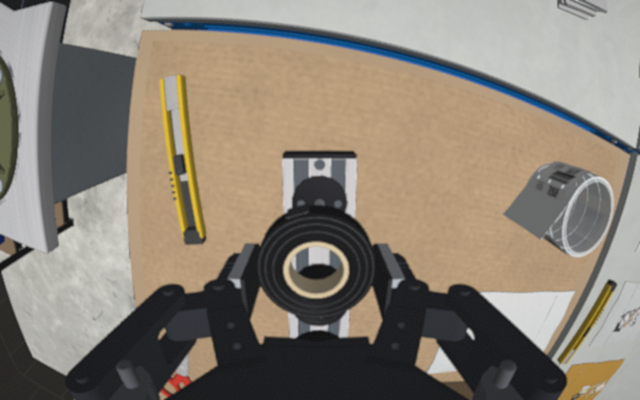

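roll_12 is held at (317,268), about 3 mm off in tool x. I nudge it and descend.

carry_out(
  moves=[
    [0.003,0.004,0.035,0],
    [0,0,0.035,0],
    [0,0,0.035,0],
    [0,0,0.03,0],
    [0,0,0,0],
    [0,0,0.018,0],
    [0,0,0.018,0],
    [0,0,0.01,0],
    [0,0,0.006,0],
    [0,0,0,0],
    [0,0,0,0],
    [0,0,0,0],
  ],
)

```text
clock: 28.82
position: [0.4906, -0.0154, 0.0457]
tool_rot: [[-0.173, 0.985, 0.001], [0.985, 0.173, 0.0], [0.0, 0.001, -1.0]]
force: [0.5, 0.2, 0.4]
gripper_width: 0.655
grasp_force: 43.3
```

carry_out(
  moves=[
    [0,0,0.005,0],
    [0,0,0.005,0],
    [0,0,0.001,0],
    [0,0,0,0],
    [0,0,0,0],
  ],
)

```text
clock: 29.23
position: [0.4907, -0.0153, 0.0407]
tool_rot: [[-0.173, 0.985, 0.001], [0.985, 0.173, 0.001], [0.001, 0.001, -1.0]]
force: [-2.4, 0.6, 7.2]
gripper_width: 0.655
grasp_force: 44.0
```

carry_out(
  moves=[
    [0,0,0,0],
    [0,0,0,0],
    [0,0,0,0],
    [0,0,0,0],
    [0,0,0,0],
    [0,0,0,0],
    [0,0,-0.05,0],
    [0,0,-0.07,0],
    [0,0,-0.07,0],
    [0.07,0,-0.03,0],
    [0.08,0,0,0],
    [0.08,0,0,0],
    [0.08,0,0,0],
    [0.08,0,0,0],
    [0,0,0,0],
    [0,0,0,0],
    [0,0,0,0],
  ],
  claw=1,
)

```text
clock: 30.65
position: [0.4565, 0.1762, 0.1496]
tool_rot: [[-0.173, 0.985, -0.0], [0.985, 0.173, -0.001], [-0.001, -0.0, -1.0]]
force: [0.3, -0.5, 0.1]
gripper_width: 0.998
grasp_force: 0.0
```

```bash
python3 -c "
from h import *
for n,b in [('scene',(260,190,420,300)),('top',(320,170,470,250))]:
    f=optics.grab_frame(n); p=f['pixels'][b[1]:b[3],b[0]:b[2]]
    cv2.imwrite(f'pics/end_{n}.png',cv2.resize(p,None,fx=4.5,fy=4.5,interpolation=3))
    for l in ['roll_50','peg_a','bead_jar']: print(n,l,[(round(d['p'],2),np.round(d['centre'],3).tolist()) for d in optics.pinpoint(l,f)])
"
```

```text
scene roll_50 [(0.76, [0.492, -0.014, 0.022]), (0.67, [0.516, -0.172, 0.028]), (0.64, [0.628, 0.45, 0.006]), (0.58, [0.506, -0.09, 0.029]), (0.53, [0.533, -0.251, 0.027]), (0.52, [0.372, 0.444, 0.0])]
scene peg_a [(0.38, [0.491, -0.018, 0.017])]
scene bead_jar [(0.59, [0.519, 0.456, 0.003])]
top roll_50 [(0.92, [0.518, -0.174, 0.027]), (0.84, [0.531, -0.255, 0.026]), (0.79, [0.496, -0.018, 0.026]), (0.73, [0.507, -0.102, 0.022]), (0.65, [0.37, 0.446, 0.002])]
top peg_a [(0.51, [0.516, -0.173, 0.019]), (0.47, [0.488, -0.018, 0.023]), (0.37, [0.504, -0.095, 0.02]), (0.3, [0.507, -0.1, 0.026])]
top bead_jar [(0.83, [0.516, 0.455, 0.009])]
```

View pics/end_scene.png

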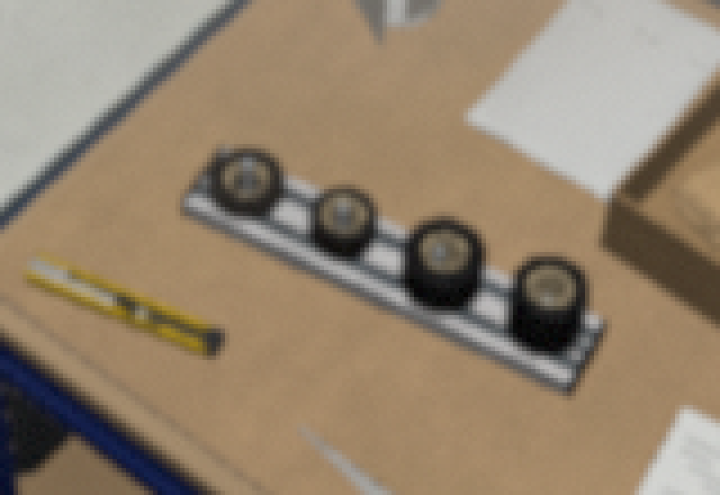

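View pics/end_top.png

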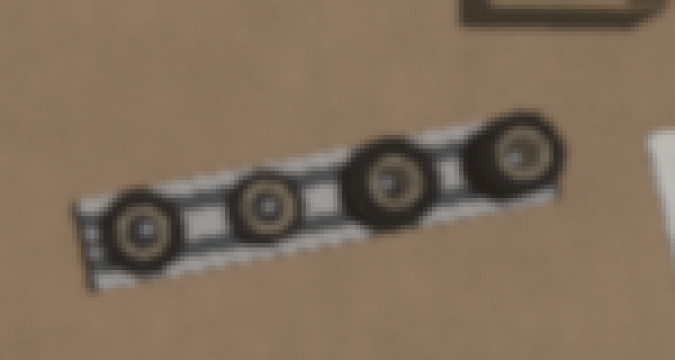

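Both crops show all four rolls lying flat over their pegs, with pins visible in the bores. Height rises from left to right towards the box, and the jar has not moved. I hand it in.

```bash
python3 -c "
from h import *
print(job.finish_job())"
```

```text
the job is handed in; nothing more can be done
None
```

All four rolls lie flat on their pegs in width order, with the widest (roll_50) on peg_d by the box and the narrowest (roll_12) on peg_a. The bead jar is where it was, and the job was handed in at about 31 s of the 96 s limit; the hand-in gave no verdict.

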